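# Check a trolley tyre with a pencil gauge

### The arm

A 6-joint arm with a two-finger parallel gripper is mounted at the origin on the work surface. World frame = base frame: x ahead of the robot, y to its left, z up, the work surface at z = 0. Lengths are in m, angles in rad, forces in N, time in s.
With the tool pointing down it reaches from about 0.3 to 0.875 m from the base axis. Payload 6.4 kg.
Tool frame: the origin (TCP) lies between the finger pads; the fingertips stand 25 mm ahead of it and the grasp point (between the pads) lies 6 mm ahead of it; z points along the fingers, y is the line along which they close (so a half turn about z gives the same grasp; the last joint's range is limited). The gripper opens to 85 mm and grips with 20 to 120 N. Pads are 22 mm wide; open, the fingers measure 114 mm over their backs; the gripper's body (76 mm by 85 mm) begins 54 mm behind the grasp point. The pads swing forward as they close: fully open they stand 13 mm farther back than shut.
Start: joints at [-1.494, 0.181, 1.607, -0, 1.354, -0.206], TCP at [0.16, -0.552, 0.256] pointing down, gripper open.
Joint ranges: [-2.99, 2.99], [-0.89, 2.07], [0.3, 2.58], [-1.14, 4.28], [0, 2.63], [-3.12, 3.12]. Speed limits (rad/s): [2.57, 2.57, 3.01, 3.14, 3.14, 3.14].

### API

Orientations are given as a unit quaternion [w, x, y, z].
In Python, from bench import ctrl gives the robot as it stands.
- The arm moves only by the tool servo_tool, never from a script. Its argument "series" is text: rows parted by semicolons, each of 7 numbers parted by spaces: the gripper command: -1 is fully open, 1 is shut, values between are in proportion, then the shift along the tool's x, y, z in m, then the turn, a rotation vector about the tool's x, y, z in degrees. A call has 1 to 12 rows; each row is the pose to reach, as a shift and turn from the pose commanded when the call began, along the tool's axes at that moment; what a row does not reach only later rows make up. A row lasts 1/12 s, in which the tool goes at most 41.7 mm and 7.16 degrees, less where a joint would pass 70% of its speed; a pose out of reach is approached as far as the arm can. A call with a gripper value outside its range is refused whole. The fingers move at their own pace and stop on an object; the grip force is fixed at half the most. Time passes only in rows, so rows that repeat a pose let the fingers close. It gives the time, the measured TCP pose, the force, the opening and the grip force at its end, in the units of the state.
- ctrl.get_obs(): the state, without advancing time (a new reading comes with each control period).
- ctrl.camera(name): name is "scene" or "top" or "wrist"; returns a dict with "img" (384x512x3 uint8, red, green, blue), "z_map" (384x512 float32, m along the optical axis (not along the pixel's ray), 0 where there is no reading), "fovy" (degrees; the focal length in pixels is half the picture's height over the tangent of half this angle, whatever the lens; pixels are square), "cx", "cy" (the principal point, pixels), "extrinsics" (4x4, takes a point from camera to world coordinates); the wrist camera has in their place "T_tool_cam" (4x4, takes a point from camera to tool coordinates, whose origin is the TCP and whose axes are the flange's). Camera axes: x right, y down, z forward; pixel columns grow to the right and rows downward; lengths in m; the calibration is good to about 2 mm. The wrist camera is an equidistant fisheye: a pixel r from the principal point sees the ray r / f radians off the axis. A picture is of the moment at which its call begins: read the wrist's pose just before it.
- ctrl.hand_in(): hands the job in; it is judged then, once.
The state is a dict: "time_s": time; "q": joint angles; "dq": joint speeds; "joint_efforts": joint torques, N m; "eef_pos": TCP position; "eef_rot": TCP orientation; "wrist_force": force on the tool from outside, world axes, zero at the start; "torque": the same for the moment, N m; "opening": opening from 0.0 (shut) to 1.0 (fully open); "grasp_force": force on a finger pad.
Only numpy, scipy, OpenCV 4.12 (cv2) and the standard library are available. Lean on these libraries where they do the work, as an engineer would, in place of code of your own. Each camera call takes 0.05 s, during which the arm holds its last target. There are 200 camera calls.

### The job

Take the pencil pressure gauge out of its wooden block and press it mouth-down over the valve stem of the trolley wheel, gently but firmly enough to seal (about 8 to 20 newtons, never over 22), holding it about a second so that the tyre pressure pushes the rod out. Then stand the gauge fully home in the hole of its block again, upright, with the rod still out to show the reading, and let go; leave the red box, the tin and the brush where they are.

Things in the scene. Friction and masses are not known exactly. Their poses are not given: they have to be found in the camera images.
- gauge: Round pencil tyre gauge, loose, 0.13 kg, starting upright, mouth down on the floor of the block's hole. Origin: centre of the open mouth at its lower end; own z runs up along it; yaw does not matter. A brass skirt 24 mm across and 32 mm long with a 17 mm bore open below, then a steel barrel 20 mm across from 32 to 110 mm above the mouth, and a white rod on the axis at the top.
- gauge_grip (a point): Point on the gauge's axis 95 mm above its mouth, the best place to grip the barrel: at most 48 mm of gauge and extended rod stand above it.
- gauge_seal (a point): Underside of the sprung rubber seal inside the skirt, on the axis 28 mm above the mouth (as unpressed; this point does not follow the seal). Pressed up it yields about 4 N per mm, at most 6.5 mm. The 3.6 mm foot of the rod hangs through it to 6 mm above the mouth.
- rod (a joint): How far the white indicator rod, 6.4 mm thick, is out of the gauge's top, in m: 0 is in (its top then 112 mm above the mouth), at most 0.024. It slides with 2 N of dry friction and stays where it is left, so the reading remains after the gauge is lifted off. On the valve it comes out some 7 to 19 mm, by the tyre's hidden pressure.
- wheel: Pneumatic trolley wheel lying flat, immovable, 220 mm across, 50 mm thick: black rubber tyre, grey rim of 64 mm radius with its face 30 mm above the work surface, steel hub 52 mm across rising to 50 mm. Origin: centre of the underside; z up; the valve stem stands on the rim 45 mm from the centre along own +x.
- valve_axis (a point): Foot of the valve stem, on the rim face 30 mm above the work surface. The stem is vertical, 13 mm across, its tip tapered over 3 mm to 9 mm. How far the tip stands above this point varies from 31 to 45 mm and is not measured: find it by feel. It gives way only above 80 N. A sprung core in the tip (2 N or less) meets the rod's foot; pressed home, the tip bears on the gauge's seal.
- block: Pine block, immovable, 85 x 85 x 32 mm, with one upright round hole 29 mm wide in the middle of its top, 26 mm deep (its floor is 6 mm above the work surface), edge chamfered 3 mm. Origin: centre of the underside, under the hole's axis; z up.
- red_box: Bystander: closed red plastic box with press-button catch, 96 x 146 x 73 mm, loose, 0.6 kg. Origin: centre of its underside.
- tin: Bystander: closed round aluminium tin, 79 mm across, 34 mm high, loose. Origin: centre of its underside.
- brush: Bystander: small oval shoe brush lying bristles down, 98 x 38 x 34 mm, long side along its own x, loose. Origin: centre of its underside.

How it is judged:
On the way:
1. the gauge is held upright and pressed over the valve stem with 8 to 20 N for 0.5 s, the rod pushed out (contact force between gauge and wheel between 8 and 20 N and horizontal distance between gauge and valve_axis below 0.004 m and angle between gauge's own z axis and vertical below 0.12 rad and value of joint rod above 0.005 m), for 0.5 s.
At the end, for the whole second after the job is handed in: The gauge stands at rest in the block's hole, mouth within 3 mm of the hole's floor and within 4 mm of its axis, tilted less than 0.12 rad, rod still more than 5 mm out (horizontal distance between gauge and block below 0.004 m and z of gauge in the frame of block below 0.009 m and angle between gauge's own z axis and vertical below 0.12 rad and value of joint rod above 0.005 m and linear speed of gauge below 0.02 m/s); the robot touches nothing.
It fails at once if the gauge is forced against the wheel or its valve with more than 22 N (contact force between gauge and wheel above 22 N).
It fails at once if the red box, the tin or the brush is moved more than 15 mm (distance of any of red_box, tin, brush from where it was at the start of the episode above 0.015 m).
It also fails if it takes over 69 s, if anything falls off the work surface, if the arm or the gripper's body presses on something with over 40 N, if the wrist force passes 120 N, or if a joint passes its speed limit or range.

## Working session

There is one attempt and no reset: what is moved stays moved. The work goes in short steps, Python scripts to look and compute and a tool call to move; the robot and the scene stay as the last step left them, time stands still between calls to the robot, and variables do not carry over. Pictures are saved under pics/ and viewed, at most 10 in all, crops included, and the job is handed in when it is done.

Besides the shell and the picture viewer there is one more tool, called in YAML: its name, and indented under it one key for each argument. servo_tool: Moves the arm, as the interface text tells. Its arguments: {"type":"object","properties":{"series":{"type":"string"}},"required":["series"]}

```bash
ls; mkdir -p pics
cat > h.py <<'E'
import numpy as np, cv2
from bench import ctrl
from scipy.spatial.transform import Rotation as R
def cloud(c):
    z=c["z_map"]; f=192/np.tan(np.radians(c["fovy"])/2)
    v,u=np.mgrid[:384,:512]
    p=np.stack([(u-c["cx"])/f*z,(v-c["cy"])/f*z,z],-1)
    T=c["extrinsics"]; return p@T[:3,:3].T+T[:3,3]
E
python3 - <<'E'
from h import *
o=ctrl.get_obs(); print(o)
t=ctrl.camera("top"); s=ctrl.camera("scene")
np.savez("a.npz",top=cloud(t),scene=cloud(s),zt=t["z_map"],zs=s["z_map"])
print(t["extrinsics"],t["fovy"],s["extrinsics"])
cv2.imwrite("pics/t.png",cv2.cvtColor(np.hstack([t["img"],s["img"]]),cv2.COLOR_RGB2BGR)[:, :])
im=cv2.cvtColor(np.vstack([t["img"],s["img"]]),cv2.COLOR_RGB2BGR); 
cv2.imwrite("pics/a.png",t["img"][...,::-1]); cv2.imwrite("pics/b.png",s["img"][...,::-1])
E
```

```text
pics
{'time_s': 0.0, 'q': array([-1.49434819e+00,  1.81559073e-01,  1.60802989e+00,  8.83545217e-06,
        1.35376618e+00, -2.06313190e-01]), 'dq': array([ 0.0003265 , -0.00011769, -0.00156233,  0.0033235 ,  0.00019123,
        0.00067973]), 'joint_efforts': array([ 1.11530717e-03, -4.44869971e+01, -3.51333153e+01, -1.82551657e-04,
        9.06448171e-03, -7.70507796e-06]), 'eef_pos': array([ 0.16040197, -0.55164208,  0.25536339]), 'eef_rot': array([-8.79108091e-04,  9.90022141e-01,  1.40909134e-01,  6.14854316e-05]), 'wrist_force': array([-0.52763232, -0.14902896, -0.37838923]), 'torque': array([-0.02481223, -0.03132634, -0.01175769]), 'grasp_force': 0.0, 'opening': 0.9997464987752605}
[[-0.02228091 -0.98867181  0.14843051  0.48575943]
 [-0.99966671  0.02396849  0.00959031 -0.01501032]
 [-0.01303932 -0.14816736 -0.98887634  0.86140936]
 [ 0.          0.          0.          1.        ]] 56.83346945736062 [[-0.8515762   0.36618707 -0.37513333  1.04603736]
 [ 0.52396614  0.6172824  -0.58687471  0.69313033]
 [ 0.01665727 -0.69632569 -0.71753262  0.92388569]
 [ 0.          0.          0.          1.        ]]
```

View pics/a.png

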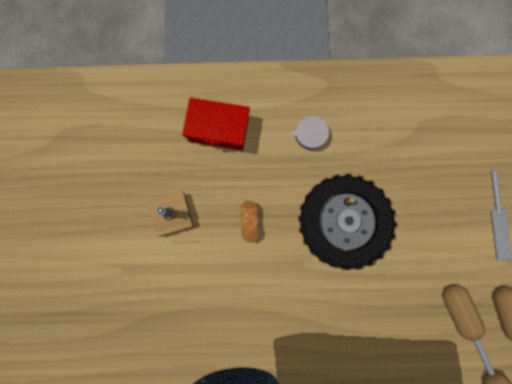

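View pics/b.png

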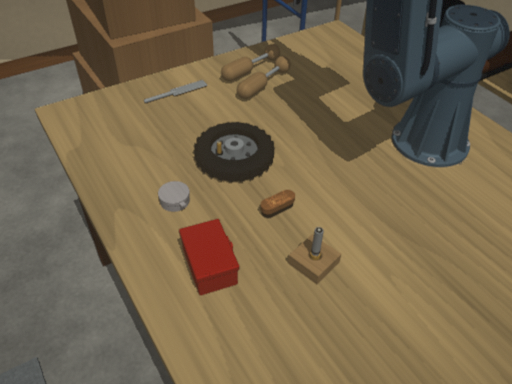

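The top view shows the gauge top near (164,212) in its block, the wheel hub at (348,221) and the valve stem at (350,201). The box, tin and brush are at (217,124), (312,133) and (250,221).

Run:
```python
from h import *
d=np.load("a.npz")
for n in("top","scene"):
    P=d[n].reshape(-1,3); P=P[(d["z"+n[0]]>0).ravel()]
    def near(x,y,r): return P[np.hypot(P[:,0]-x,P[:,1]-y)<r]
    if n=="top":
        b0=d["top"][215,180]; w0=d["top"][221,348]; print(b0,w0,d["top"][201,350])
        for k,(u,v) in dict(box=(217,124),tin=(312,133),brush=(250,221)).items(): print(k,d["top"][v,u])
    print(n,"table z",np.median(P[(abs(P[:,2])<.02),2]))
    B=near(b0[0],b0[1],.09)
    t=B[(B[:,2]>.026)&(B[:,2]<.038)]; print("block",cv2.minAreaRect(t[:,:2].astype(np.float32)),len(t))
    g=B[(B[:,2]>.06)]; print("gauge",len(g),g.mean(0),g[:,2].max(), g[g[:,2]>.1].mean(0))
    W=near(w0[0],w0[1],.14); t=W[W[:,2]>.02]; c=cv2.minEnclosingCircle(t[:,:2].astype(np.float32)); print("wheel",c)
    W=near(w0[0],w0[1],.06); h=W[(W[:,2]>.045)&(W[:,2]<.055)]
    h=h[np.hypot(*(h[:,:2]-w0[:2]).T)<.032]; print("hub",h.mean(0),cv2.minEnclosingCircle(h[:,:2].astype(np.float32)))
    s=W[W[:,2]>.056]; print("stem",len(s),s.mean(0) if len(s) else 0,s[:,2].max() if len(s) else 0)
```

```text
[0.55081149 0.15579606 0.03143611] [ 0.52684709 -0.23093681  0.0494765 ] [ 0.57011405 -0.23245759  0.07111448]
box [0.75613272 0.06288819 0.07271767]
tin [ 0.74076413 -0.16211502  0.03396436]
brush [ 0.53267509 -0.00802995  0.03722809]
top table z 0.0008609154878674863
block ((0.5547801852226257, 0.1812279224395752), (0.08558642864227295, 0.08547860383987427), 15.440815925598145) 1157
gauge 124 [0.55365508 0.17772751 0.10495126] 0.12088102300677583 [0.55436385 0.17958441 0.1156396 ]
wheel ((0.528071939945221, -0.2318047285079956), 0.11197815090417862)
hub [ 0.52750041 -0.23120731  0.05078396] ((0.5279108881950378, -0.23164670169353485), 0.02619268000125885)
stem 31 [ 0.57166068 -0.23423335  0.06858861] 0.07394608010570058
scene table z -0.001609944565226784
block ((0.5583150386810303, 0.1818295419216156), (0.08843128383159637, 0.08713246136903763), 15.39224624633789) 1006
gauge 194 [0.56213399 0.18554732 0.09478191] 0.11803953358861985 [0.56051228 0.18409965 0.11216747]
wheel ((0.5327442288398743, -0.23016805946826935), 0.11473172158002853)
hub [ 0.53247202 -0.22964935  0.0482362 ] ((0.5325441360473633, -0.23055443167686462), 0.02765864133834839)
stem 25 [ 0.57827938 -0.23264772  0.06464267] 0.07147352811250873
```

servo_tool:
  series: "-1 0.485 -0.19 0 0 0 0;-1 0.485 -0.19 0 0 0 0;-1 0.485 -0.19 0 0 0 0;-1 0.485 -0.19 0 0 0 0;-1 0.485 -0.19 0 0 0 0;-1 0.485 -0.19 0 0 0 0;-1 0.485 -0.19 0 0 0 0;-1 0.485 -0.19 0 0 0 0;-1 0.485 -0.19 0 0 0 0;-1 0.485 -0.19 0 0 0 0;-1 0.485 -0.19 0 0 0 0;-1 0.485 -0.19 0 0 0 0"

```text
time_s: 1.1
eef_pos: [0.5578, -0.2453, 0.2559]
eef_rot: [-0.0, 0.99, 0.141, -0.0]
wrist_force: [0.1, 0.1, 0.9]
opening: 1.0
grasp_force: 0.0
```

```bash
cat >> h.py <<'E'
def wcloud(c,o):
    z=c["z_map"]; f=192/np.tan(np.radians(c["fovy"])/2)
    v,u=np.mgrid[:384,:512]; x=u-c["cx"]; y=v-c["cy"]; r=np.hypot(x,y)+1e-9; th=r/f
    k=np.tan(np.minimum(th,1.5))/r
    p=np.stack([x*k*z,y*k*z,z],-1)
    T=c["T_tool_cam"]; p=p@T[:3,:3].T+T[:3,3]
    w=o["eef_rot"]; Q=R.from_quat([w[1],w[2],w[3],w[0]]).as_matrix()
    return p@Q.T+o["eef_pos"]
def wshot(name):
    o=ctrl.get_obs(); c=ctrl.camera("wrist"); P=wcloud(c,o)
    cv2.imwrite(f"pics/{name}.png",c["img"][...,::-1]); np.savez(name+".npz",P=P,z=c["z_map"])
    print(o["eef_pos"],o["eef_rot"],o["wrist_force"]); return c,P
E
python3 - <<'E'
from h import *
c,P=wshot("w1"); print(c["T_tool_cam"],c["fovy"])
Q=P[c["z_map"]>0]; 
def near(x,y,r): return Q[np.hypot(Q[:,0]-x,Q[:,1]-y)<r]
print("table",np.median(Q[abs(Q[:,2])<.02,2]))
W=near(.529,-.231,.035); h=W[(W[:,2]>.045)&(W[:,2]<.055)]; print("hub",cv2.minEnclosingCircle(h[:,:2].astype(np.float32)),h[:,2].mean())
s=near(.573,-.234,.018);s=s[s[:,2]>.05];print("stem",len(s),s.mean(0),s[:,2].max(),cv2.minAreaRect(s[:,:2].astype(np.float32)))
for lo,hi in((.03,.045),(.045,.06),(.06,.068),(.068,.08)):
    k=near(.573,-.234,.018);k=k[(k[:,2]>lo)&(k[:,2]<hi)]; print(lo,len(k),k.mean(0) if len(k) else 0)
E
```

```text
[ 0.55784898 -0.24529287  0.25589376] [-2.02492014e-04  9.90008782e-01  1.41005329e-01 -2.59205264e-04] [0.09304864 0.08582226 0.9266834 ]
[[ 9.55264899e-05 -9.45439246e-01 -3.25798439e-01  8.29152201e-02]
 [ 9.99999039e-01 -3.60315992e-04  1.33881328e-03 -5.94710492e-04]
 [-1.38315701e-03 -3.25798253e-01  9.45438303e-01 -1.16814209e-01]
 [ 0.00000000e+00  0.00000000e+00  0.00000000e+00  1.00000000e+00]] 65.70646984690485
table -0.0007249126258661587
hub ((0.5277172923088074, -0.23171241581439972), 0.026454202830791473) 0.049241752498954586
stem 6216 [ 0.56789423 -0.23501072  0.3124976 ] 0.33231499567509815 ((0.5703551173210144, -0.23487503826618195), (0.01496841013431549, 0.03598705679178238), 18.427902221679688)
0.03 182 [ 0.5755582  -0.23397409  0.03410459]
0.045 35 [ 0.57577878 -0.23555318  0.05242628]
0.06 30 [ 0.57478362 -0.23582693  0.06554048]
0.068 76 [ 0.57279796 -0.23580941  0.06927054]
```

View pics/w1.png

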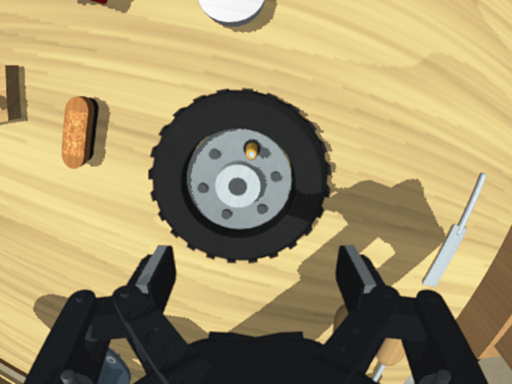

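The wrist view shows the stem at (252,150) and the hub at (238,186). The stem comes out at about (0.5725, -0.2352) with its tip at z ≈ 0.070, which agrees with the top camera. Next I go to the gauge.

servo_tool:
  series: "-1 0.116 -0.41 0 0 0 0;-1 0.116 -0.41 0 0 0 0;-1 0.116 -0.41 0 0 0 0;-1 0.116 -0.41 0 0 0 0;-1 0.116 -0.41 0 0 0 0;-1 0.116 -0.41 0 0 0 0;-1 0.116 -0.41 0 0 0 0;-1 0.116 -0.41 0 0 0 0;-1 0.116 -0.41 0 0 0 0;-1 0.116 -0.41 0 0 0 0;-1 0.116 -0.41 0 0 0 0;-1 0.116 -0.41 0 0 0 0"

```text
time_s: 2.15
eef_pos: [0.5528, 0.1819, 0.2558]
eef_rot: [-0.0, 0.99, 0.143, -0.0]
wrist_force: [0.1, -0.4, -0.3]
opening: 1.001
grasp_force: 0.0
```

Run:
```python
from h import *
c,P=wshot("w2")
ok=(c["z_map"]>0)&(P[...,2]<.17); Q=P[ok]
def near(x,y,r): return Q[np.hypot(Q[:,0]-x,Q[:,1]-y)<r]
B=near(.555,.181,.08)
t=B[(B[:,2]>.026)&(B[:,2]<.038)]; print("block",cv2.minAreaRect(t[:,:2].astype(np.float32)),np.median(t[:,2]))
for lo,hi in((.035,.05),(.05,.07),(.07,.09),(.09,.105),(.105,.125)):
    k=near(.555,.181,.03);k=k[(k[:,2]>lo)&(k[:,2]<hi)]; print(lo,len(k),k.mean(0),k.min(0),k.max(0))
```

```text
[0.55277345 0.18185503 0.2557941 ] [-2.33945003e-04  9.89685028e-01  1.43259616e-01 -4.15835818e-04] [ 0.07681627 -0.38123155 -0.29592332]
block ((0.5545944571495056, 0.18096420168876648), (0.08573777973651886, 0.08555398136377335), 15.323442459106445) 0.031199134764682196
0.035 100 [0.56158258 0.18333095 0.04100928] [0.55021521 0.1706622  0.0350082 ] [0.56677988 0.19273643 0.04998625]
0.05 74 [0.56201787 0.1835628  0.06033309] [0.55272662 0.1720239  0.05013291] [0.56465828 0.19096636 0.06991476]
0.07 86 [0.56217953 0.18323292 0.08061887] [0.55040895 0.17175737 0.07020174] [0.56493777 0.19111692 0.08987766]
0.09 79 [0.56208436 0.18344474 0.09792842] [0.55283319 0.17217401 0.09042215] [0.56457415 0.19091232 0.104859  ]
0.105 393 [0.55596416 0.18160791 0.11484539] [0.54500928 0.17114432 0.10508798] [0.56459421 0.19109016 0.11858134]
```

View pics/w2.png

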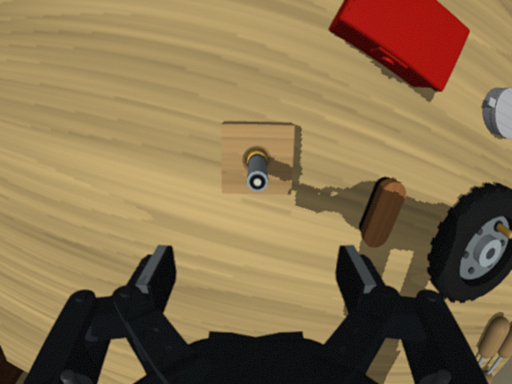

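The wrist view shows the gauge top at (258,181), upright in the block. Its axis is at (0.5548, 0.1812). I go down and grip.

servo_tool:
  series: "-1 0.0017 0.0014 0.03 0 0 0;-1 0.0017 0.0014 0.065 0 0 0;-1 0.0017 0.0014 0.1 0 0 0;-1 0.0017 0.0014 0.13 0 0 0;-1 0.0017 0.0014 0.145 0 0 0;-1 0.0017 0.0014 0.149 0 0 0;-1 0.0017 0.0014 0.149 0 0 0;0.5 0.0017 0.0014 0.149 0 0 0;0.5 0.0017 0.0014 0.149 0 0 0;0.5 0.0017 0.0014 0.149 0 0 0;0.5 0.0017 0.0014 0.149 0 0 0;0.5 0.0017 0.0014 0.149 0 0 0"

```text
time_s: 3.2
eef_pos: [0.5562, 0.1782, 0.1083]
eef_rot: [0.0, 0.99, 0.141, 0.001]
wrist_force: [-1.1, 1.1, -0.2]
opening: 0.301
grasp_force: 0.8
```

servo_tool:
  series: "1 0 0 0 0 0 0;1 0 0 0 0 0 0;1 0 0 0 0 0 0;1 0 0 0 0 0 0;1 0 0 0 0 0 0;1 0 0 0 0 0 0;1 0 0 0 0 0 0;1 0 0 0 0 0 0"

```text
time_s: 3.87
eef_pos: [0.5562, 0.1783, 0.1082]
eef_rot: [-0.0, 0.99, 0.141, 0.001]
wrist_force: [-0.9, 0.7, 6.5]
opening: 0.215
grasp_force: 58.4
```

servo_tool:
  series: "1 0 0 -0.01 0 0 0;1 0 0 -0.02 0 0 0;1 0 0 -0.035 0 0 0;1 0 0 -0.05 0 0 0;1 0 0 -0.07 0 0 0;1 0 0 -0.09 0 0 0;1 0 0 -0.11 0 0 0;1 0 0 -0.12 0 0 0;1 0 0 -0.12 0 0 0;1 0 0 -0.12 0 0 0;1 0 0 -0.12 0 0 0"

```text
time_s: 4.78
eef_pos: [0.5548, 0.178, 0.2259]
eef_rot: [-0.0, 0.99, 0.141, -0.001]
wrist_force: [0.1, -0.2, -1.3]
opening: 0.212
grasp_force: 58.5
```

```bash
cat >> h.py <<'E'
def axis(c,P,o):
    # gauge surface points in tool frame; fit axis of cylinder at barrel and skirt
    w=o["eef_rot"]; Q=R.from_quat([w[1],w[2],w[3],w[0]]).as_matrix()
    T=(P-o["eef_pos"])@Q
    from scipy.optimize import least_squares
    m=(c["z_map"]>0)&(abs(T[...,0])<.03)&(abs(T[...,1])<.03)&(T[...,2]>.029)&(T[...,2]<.066)
    k=T[m]; print("n",len(k))
    def f(a): return np.hypot(k[:,0]-a[0]-a[2]*(k[:,2]-.0),k[:,1]-a[1]-a[3]*(k[:,2]-.0))-.010
    s=least_squares(f,[0,0,0,0],loss="soft_l1",f_scale=.001); a=s.x
    print("axis offset at tcp (tool xy)",a[:2],"slope",a[2:],"rms",np.sqrt(np.mean(f(a)**2)))
    m=(c["z_map"]>0)&(abs(T[...,0])<.03)&(abs(T[...,1])<.03)&(T[...,2]>.06)&(T[...,2]<.13)
    k=T[m]; h,e=np.histogram(k[:,2],np.arange(.06,.12,.004)); print(h, "zmax",k[:,2].max())
    for lo in np.arange(.03,.105,.01):
        m=(c["z_map"]>0)&(abs(T[...,0])<.03)&(abs(T[...,1])<.03)&(T[...,2]>lo)&(T[...,2]<lo+.01); j=T[m]
        print(round(lo,3),len(j),(j[:,1].min()+j[:,1].max())/2,np.ptp(j[:,1]),j[:,0].max())
E
python3 - <<'E'
from h import *
o=ctrl.get_obs(); c,P=wshot("w3"); axis(c,P,o)
E
```

```text
[0.55481572 0.17795542 0.22593193] [-9.21407745e-06  9.90020118e-01  1.40921729e-01 -1.10990819e-03] [ 0.13794879 -0.18312658 -1.33550512]
n 796
axis offset at tcp (tool xy) [-0.0017368  -0.00035749] slope [ 0.01623437 -0.01246516] rms 0.0003062137302901992
[ 58  37 187  84  59  56  54  55  47  48  26   0   0   0] zmax 0.10207086860290052
0.03 244 -0.00040047244303750493 0.019204684947646322 0.01006302917345065
0.04 215 -0.0007065536035333027 0.019566233715874945 0.009550034834792541
0.05 233 -0.0009561751680684117 0.020326341621555936 0.010019314478053125
0.06 126 -0.0009407061718966422 0.02122392403173878 0.009936003213430106
0.07 299 -0.001313696039898035 0.02369406331828762 0.011431585162576046
0.08 139 -0.001456910686410932 0.02353915766919157 0.01183375919318592
0.09 121 -0.001340993984748312 0.02320185008654655 0.01154462270593829
0.1 26 -0.0013929142697754072 0.021911695705733748 0.011150321235684048
```

View pics/w3.png

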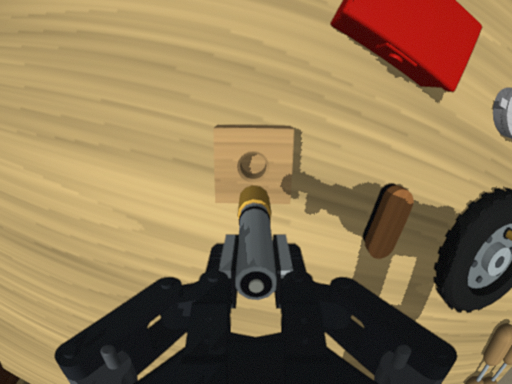

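The gauge is held with a tilt of about 0.02. Its mouth is 102 mm below the TCP and about 1.4 mm off in tool −y. The view shows the empty hole at (253,165). Now over to the valve.

servo_tool:
  series: "1 -0.098 0.403 0 0 0 0;1 -0.098 0.403 0 0 0 0;1 -0.098 0.403 0 0 0 0;1 -0.098 0.403 0 0 0 0;1 -0.098 0.403 0 0 0 0;1 -0.098 0.403 0 0 0 0;1 -0.098 0.403 0 0 0 0;1 -0.098 0.403 0 0 0 0;1 -0.098 0.403 0 0 0 0;1 -0.098 0.403 0 0 0 0;1 -0.098 0.403 0 0 0 0;1 -0.098 0.403 0 0 0 0"

```text
time_s: 5.83
eef_pos: [0.5729, -0.2383, 0.2253]
eef_rot: [-0.001, 0.99, 0.139, -0.001]
wrist_force: [0.1, 0.5, -1.5]
opening: 0.216
grasp_force: 59.1
```

servo_tool:
  series: "1 0 0 0.01 0 0 0;1 0 0 0.02 0 0 0;1 0 0 0.03 0 0 0;1 0 0 0.035 0 0 0;1 0 0 0.035 0 0 0;1 0 0 0.035 0 0 0;1 0 0 0.035 0 0 0"

```text
time_s: 6.42
eef_pos: [0.5743, -0.236, 0.1927]
eef_rot: [0.0, 0.99, 0.141, 0.0]
wrist_force: [-0.1, 0.2, -0.8]
opening: 0.216
grasp_force: 59.1
```

Run:
```python
from h import *
o=ctrl.get_obs(); c,P=wshot("w4"); axis(c,P,o)
Q=P[(c["z_map"]>0)]
for lo,hi in((.034,.05),(.05,.066),(.066,.08)):
    k=Q[(np.hypot(Q[:,0]-.5735,Q[:,1]+.235)<.013)&(Q[:,2]>lo)&(Q[:,2]<hi)]; print(lo,len(k),k.mean(0) if len(k) else 0,k.min(0) if len(k) else 0,k.max(0) if len(k) else 0)
```

```text
[ 0.57433914 -0.2359679   0.19268227] [2.46583525e-04 9.89970653e-01 1.41272719e-01 2.52230135e-04] [-0.13896265  0.17032352 -0.79532435]
n 791
axis offset at tcp (tool xy) [-0.00169487 -0.000393  ] slope [ 0.01546758 -0.01193688] rms 0.00029188057047446016
[ 57  43 185  75  62  60  57  48  50  48  24   0   0   0] zmax 0.1292016753088671
0.03 248 -0.00041983030342461914 0.019275000849283852 0.009642454506195365
0.04 210 -0.0006992694654915921 0.019662602703596793 0.009587790401338158
0.05 237 -0.0009641339287837268 0.020306537014367236 0.010017300285419436
0.06 134 -0.0014977864526888067 0.021476689019868246 0.010178282916771144
0.07 288 -0.0013246268272739965 0.023837665645252554 0.011431667944486254
0.08 144 -0.0014010961150625507 0.023875205035167744 0.011393119388209786
0.09 119 -0.0014460677639007184 0.023235250034580622 0.011395743509784562
0.1 24 -0.0005922320084818487 0.02184539905271966 0.011014712596968288
0.034 196 [ 0.57632951 -0.23483494  0.03773269] [ 0.56439831 -0.24580108  0.03410219] [ 0.58259933 -0.22605995  0.04993186]
0.05 75 [ 0.577485   -0.23482692  0.05831098] [ 0.57377085 -0.24183081  0.05016573] [ 0.57923427 -0.22985106  0.06582889]
0.066 14 [ 0.57786454 -0.23538444  0.06707199] [ 0.57649436 -0.23987696  0.06604918] [ 0.57899479 -0.23117302  0.06862271]
```

View pics/w4.png

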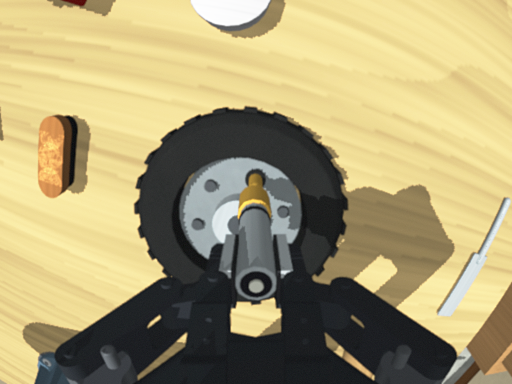

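The view shows the stem at (256,180), just ahead of the skirt. It measures (0.5727, -0.2357), so I shift about 1.4 mm and go down in stages.

servo_tool:
  series: "1 -0.0014 0.0006 0 0 0 0;1 -0.0014 0.0006 0.005 0 0 0;1 -0.0014 0.0006 0.01 0 0 0;1 -0.0014 0.0006 0.013 0 0 0;1 -0.0014 0.0006 0.016 0 0 0;1 -0.0014 0.0006 0.018 0 0 0;1 -0.0014 0.0006 0.018 0 0 0;1 -0.0014 0.0006 0.018 0 0 0"

```text
time_s: 7.13
eef_pos: [0.5727, -0.2372, 0.1741]
eef_rot: [-0.0, 0.99, 0.141, -0.0]
wrist_force: [0.3, 0.9, -1.4]
opening: 0.219
grasp_force: 59.1
```

servo_tool:
  series: "1 0 0 0.002 0 0 0;1 0 0 0.004 0 0 0;1 0 0 0.006 0 0 0;1 0 0 0.006 0 0 0;1 0 0 0.006 0 0 0"

```text
time_s: 7.55
eef_pos: [0.5727, -0.2372, 0.1681]
eef_rot: [-0.0, 0.99, 0.141, -0.0]
wrist_force: [-0.6, 0.0, -0.7]
opening: 0.219
grasp_force: 59.1
```

servo_tool:
  series: "1 0 0 0.002 0 0 0;1 0 0 0.004 0 0 0;1 0 0 0.006 0 0 0;1 0 0 0.008 0 0 0;1 0 0 0.01 0 0 0;1 0 0 0.01 0 0 0;1 0 0 0.01 0 0 0"

```text
time_s: 8.13
eef_pos: [0.5729, -0.2373, 0.1583]
eef_rot: [0.0, 0.99, 0.141, 0.0]
wrist_force: [-0.1, 0.2, 0.4]
opening: 0.215
grasp_force: 59.1
```

servo_tool:
  series: "1 0 0 0.001 0 0 0;1 0 0 0.002 0 0 0;1 0 0 0.003 0 0 0;1 0 0 0.004 0 0 0;1 0 0 0.005 0 0 0;1 0 0 0.005 0 0 0;1 0 0 0.005 0 0 0"

```text
time_s: 8.72
eef_pos: [0.5729, -0.2373, 0.1533]
eef_rot: [0.0, 0.99, 0.141, 0.0]
wrist_force: [-0.0, -0.1, 0.2]
opening: 0.215
grasp_force: 59.1
```

servo_tool:
  series: "1 0 0 0.001 0 0 0;1 0 0 0.002 0 0 0;1 0 0 0.003 0 0 0;1 0 0 0.004 0 0 0;1 0 0 0.004 0 0 0"

```text
time_s: 9.13
eef_pos: [0.5728, -0.2372, 0.149]
eef_rot: [-0.0, 0.99, 0.141, -0.0]
wrist_force: [2.0, -0.6, 0.3]
opening: 0.22
grasp_force: 59.1
```

servo_tool:
  series: "1 0 0 0.001 0 0 0;1 0 0 0.002 0 0 0;1 0 0 0.003 0 0 0;1 0 0 0.003 0 0 0"

```text
time_s: 9.47
eef_pos: [0.5727, -0.2372, 0.146]
eef_rot: [-0.0, 0.99, 0.141, -0.0]
wrist_force: [0.9, -0.1, 1.1]
opening: 0.218
grasp_force: 59.1
```

servo_tool:
  series: "1 0 0 0.001 0 0 0;1 0 0 0.002 0 0 0;1 0 0 0.002 0 0 0;1 0 0 0.002 0 0 0"

```text
time_s: 9.8
eef_pos: [0.5728, -0.2372, 0.1443]
eef_rot: [-0.0, 0.99, 0.141, 0.0]
wrist_force: [1.3, -0.6, 1.4]
opening: 0.215
grasp_force: 59.1
```

servo_tool:
  series: "1 0 0 0.0007 0 0 0;1 0 0 0.0015 0 0 0;1 0 0 0.0015 0 0 0;1 0 0 0.0015 0 0 0"

```text
time_s: 10.13
eef_pos: [0.573, -0.2372, 0.1432]
eef_rot: [0.0, 0.99, 0.141, 0.0]
wrist_force: [0.6, 0.8, 4.2]
opening: 0.217
grasp_force: 59.4
```

servo_tool:
  series: "1 0 0 0.0007 0 0 0;1 0 0 0.0015 0 0 0;1 0 0 0.0015 0 0 0;1 0 0 0.0015 0 0 0"

```text
time_s: 10.47
eef_pos: [0.5731, -0.2372, 0.1422]
eef_rot: [0.0, 0.99, 0.141, 0.0]
wrist_force: [-0.1, 2.0, 7.7]
opening: 0.211
grasp_force: 60.1
```

servo_tool:
  series: "1 0 0 0.0008 0 0 0;1 0 0 0.0015 0 0 0;1 0 0 0.0015 0 0 0;1 0 0 0.0015 0 0 0;1 0 0 0.0015 0 0 0;1 0 0 0.0015 0 0 0;1 0 0 0.0015 0 0 0;1 0 0 0.0015 0 0 0"

```text
time_s: 11.13
eef_pos: [0.5733, -0.2373, 0.1414]
eef_rot: [0.0, 0.99, 0.141, 0.0]
wrist_force: [-1.6, 1.5, 12.1]
opening: 0.213
grasp_force: 60.5
```

servo_tool:
  series: "1 0 0 0 0 0 0;1 0 0 0 0 0 0;1 0 0 0 0 0 0;1 0 0 0 0 0 0;1 0 0 0 0 0 0;1 0 0 0 0 0 0;1 0 0 0 0 0 0;1 0 0 0 0 0 0;1 0 0 0 0 0 0;1 0 0 0 0 0 0;1 0 0 0 0 0 0;1 0 0 0 0 0 0"

```text
time_s: 12.13
eef_pos: [0.5733, -0.2373, 0.1414]
eef_rot: [0.0, 0.99, 0.141, 0.0]
wrist_force: [-2.7, 2.0, 12.5]
opening: 0.218
grasp_force: 60.5
```

Run:
```python
from h import *
o=ctrl.get_obs(); c,P=wshot("w5"); axis(c,P,o)
w=o["eef_rot"]; Q=R.from_quat([w[1],w[2],w[3],w[0]]).as_matrix()
T=(P-o["eef_pos"])@Q
k=T[(c["z_map"]>0)&(np.hypot(T[...,0],T[...,1])<.007)&(T[...,2]<.02)&(T[...,2]>-.06)]
print("rod top in tool z",k[:,2].min() if len(k) else None, "rod in would be ~-0.010"); print(np.histogram(k[:,2],10))
```

```text
[ 0.57326416 -0.23730471  0.14136738] [3.36452228e-04 9.90007153e-01 1.41015902e-01 4.89508515e-04] [-2.66378     1.95679771 12.51710878]
n 782
axis offset at tcp (tool xy) [-0.00171575 -0.00043813] slope [ 0.01267201 -0.0128331 ] rms 0.00029064452649564824
[  53   45  181   80   62   57   54  526  973   81   69   53  866 1273] zmax 0.11416257278765754
0.03 244 -0.0005251351529387141 0.019079414001769282 0.009425304249762517
0.04 215 -0.0007877547924921144 0.019634330831796096 0.00929431061320415
0.05 226 -0.0009373540093646528 0.020316733208534443 0.009969162873675283
0.06 127 -0.0007660844123689283 0.020884733453897797 0.01058549532595393
0.07 294 -0.0013092476978838613 0.023701826111234562 0.011216679072928636
0.08 140 0.008338119009424907 0.04313041309691573 0.024566495564367217
0.09 1551 1.6315339208174823e-06 0.05997042131345981 0.02999259575017288
0.1 154 -0.0004790904138336112 0.05863748441236146 0.010894697224908696
rod top in tool z -0.023403084963327766 rod in would be ~-0.010
(array([112,  77,  34,  53,  33,  42,  32,  44, 300, 115]), array([-0.02340308, -0.02161787, -0.01983265, -0.01804744, -0.01626222,
       -0.01447701, -0.01269179, -0.01090658, -0.00912136, -0.00733615,
       -0.00555093]))
```

View pics/w5.png

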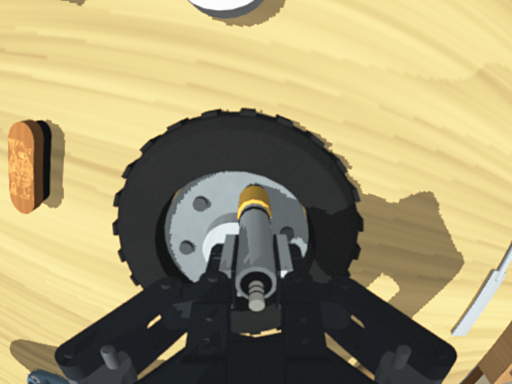

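The view shows the rod at (257,298), about 13 mm out, and the net force is about 13.5 N. I held it for over a second. Lifting off and going back to the block.

servo_tool:
  series: "1 0 0 -0.003 0 0 0;1 0 0 -0.01 0 0 0;1 0 0 -0.02 0 0 0;1 0 0 -0.035 0 0 0;1 0 0 -0.05 0 0 0;1 0 0 -0.07 0 0 0;1 0 0 -0.085 0 0 0;1 0 0 -0.085 0 0 0;1 0 0 -0.085 0 0 0"

```text
time_s: 12.93
eef_pos: [0.573, -0.2373, 0.2253]
eef_rot: [0.0, 0.99, 0.141, 0.0]
wrist_force: [0.2, -0.3, -1.7]
opening: 0.216
grasp_force: 59.0
```

servo_tool:
  series: "1 0.099 -0.405 0 0 0 0;1 0.099 -0.405 0 0 0 0;1 0.099 -0.405 0 0 0 0;1 0.099 -0.405 0 0 0 0;1 0.099 -0.405 0 0 0 0;1 0.099 -0.405 0 0 0 0;1 0.099 -0.405 0 0 0 0;1 0.099 -0.405 0 0 0 0;1 0.099 -0.405 0 0 0 0;1 0.099 -0.405 0 0 0 0;1 0.099 -0.405 0 0 0 0;1 0.099 -0.405 0 0 0 0"

```text
time_s: 13.93
eef_pos: [0.5532, 0.1816, 0.2228]
eef_rot: [-0.0, 0.99, 0.143, -0.002]
wrist_force: [-0.7, -0.6, -1.4]
opening: 0.214
grasp_force: 59.1
```

servo_tool:
  series: "1 0 0 0.02 0 0 0;1 0 0 0.04 0 0 0;1 0 0 0.06 0 0 0;1 0 0 0.07 0 0 0;1 0 0 0.07 0 0 0;1 0 0 0.07 0 0 0;1 0 0 0.07 0 0 0"

```text
time_s: 14.52
eef_pos: [0.5557, 0.1788, 0.1557]
eef_rot: [0.0, 0.99, 0.141, 0.001]
wrist_force: [0.9, 1.1, -1.1]
opening: 0.217
grasp_force: 59.1
```

Run:
```python
from h import *
o=ctrl.get_obs(); c,P=wshot("w6"); axis(c,P,o)
```

```text
[0.55566441 0.17875445 0.15572452] [8.08711685e-05 9.90075253e-01 1.40536732e-01 6.43786063e-04] [ 0.93721495  1.05827624 -1.10734754]
n 791
axis offset at tcp (tool xy) [-0.00180237 -0.00032982] slope [ 0.01747101 -0.01309297] rms 0.00030430887982534635
[ 49  44 179  84  58  57  56  53  51  42  30   0   0   0] zmax 0.129904444587405
0.03 244 -0.0003949092869967334 0.01918999932100976 0.009535658405040282
0.04 214 -0.0006837458728270957 0.019619493695804395 0.00983621119846591
0.05 240 -0.0009701668275847609 0.02031506770483135 0.01006162071122097
0.06 122 -0.0007680574347831374 0.020863850366230636 0.009856432009903231
0.07 292 -0.0012983180404567782 0.023748616062245036 0.011425880450185607
0.08 143 -0.0014181766881915308 0.023496115005182228 0.01123917372226704
0.09 116 -0.0013595335398249517 0.023044593904536094 0.011339603208699311
0.1 30 -0.0009845118244165727 0.022646657902427342 0.011209785762020304
```

servo_tool:
  series: "1 -0.0004 -0.0011 0 0 0 0;1 -0.0004 -0.0011 0.005 0 0 0;1 -0.0004 -0.0011 0.01 0 0 0;1 -0.0004 -0.0011 0.015 0 0 0;1 -0.0004 -0.0011 0.019 0 0 0;1 -0.0004 -0.0011 0.023 0 0 0;1 -0.0004 -0.0011 0.027 0 0 0;1 -0.0004 -0.0011 0.03 0 0 0;1 -0.0004 -0.0011 0.03 0 0 0;1 -0.0004 -0.0011 0.03 0 0 0"

```text
time_s: 15.4
eef_pos: [0.5541, 0.1803, 0.1246]
eef_rot: [-0.0, 0.99, 0.141, -0.0]
wrist_force: [0.3, 0.2, -1.7]
opening: 0.215
grasp_force: 59.1
```

servo_tool:
  series: "1 0 0 0.003 0 0 0;1 0 0 0.006 0 0 0;1 0 0 0.009 0 0 0;1 0 0 0.012 0 0 0;1 0 0 0.015 0 0 0;1 0 0 0.016 0 0 0;1 0 0 0.016 0 0 0;1 0 0 0.016 0 0 0"

```text
time_s: 16.07
eef_pos: [0.5542, 0.1803, 0.1087]
eef_rot: [-0.0, 0.99, 0.141, -0.0]
wrist_force: [-0.7, -0.7, -1.5]
opening: 0.212
grasp_force: 59.6
```

servo_tool:
  series: "1 0 0 0.0006 0 0 0;1 0 0 0.0006 0 0 0;1 0 0 0.0006 0 0 0"

```text
time_s: 16.32
eef_pos: [0.5542, 0.1803, 0.1083]
eef_rot: [0.0, 0.99, 0.141, 0.0]
wrist_force: [-0.1, 1.4, -1.0]
opening: 0.215
grasp_force: 59.6
```

servo_tool:
  series: "0.4 0 0 0 0 0 0;0.2 0 0 0 0 0 0;0 0 0 0 0 0 0;-0.3 0 0 0 0 0 0;-0.6 0 0 0 0 0 0;-1 0 0 0 0 0 0;-1 0 0 0 0 0 0;-1 0 0 0 0 0 0;-1 0 0 0 0 0 0;-1 0 0 0 0 0 0"

```text
time_s: 17.15
eef_pos: [0.5542, 0.1802, 0.1082]
eef_rot: [0.0, 0.99, 0.141, -0.0]
wrist_force: [0.4, 0.0, -0.5]
opening: 1.004
grasp_force: 0.0
```

servo_tool:
  series: "-1 0 0 -0.01 0 0 0;-1 0 0 -0.03 0 0 0;-1 0 0 -0.06 0 0 0;-1 0 0 -0.09 0 0 0;-1 0 0 -0.12 0 0 0;-1 0 0 -0.15 0 0 0;-1 0 0 -0.15 0 0 0;-1 0 0 -0.15 0 0 0;-1 0 0 -0.15 0 0 0;-1 0 0 -0.15 0 0 0"

```text
time_s: 17.98
eef_pos: [0.5533, 0.1802, 0.2568]
eef_rot: [-0.0, 0.99, 0.141, -0.001]
wrist_force: [-0.0, -0.0, -0.8]
opening: 1.001
grasp_force: 0.0
```

Run:
```python
from h import *
c,P=wshot("w7")
ok=(c["z_map"]>0)&(P[...,2]<.17); Q=P[ok]
for lo,hi in((.033,.036),(.04,.06),(.06,.08),(.08,.1),(.1,.118),(.118,.15)):
    k=Q[(np.hypot(Q[:,0]-.555,Q[:,1]-.181)<.03)&(Q[:,2]>lo)&(Q[:,2]<hi)]; print(lo,len(k),(k.min(0)+k.max(0))/2,k.max(0))
print(ctrl.get_obs()["grasp_force"],ctrl.get_obs()["opening"])
```

```text
[0.55325769 0.18015808 0.25679221] [-3.95267541e-05  9.90020062e-01  1.40920223e-01 -1.32910433e-03] [-0.03752087 -0.03860498 -0.77792586]
0.033 31 [0.56527208 0.17991088 0.03449084] [0.58294601 0.20460613 0.03597867]
0.04 74 [0.55704911 0.18114251 0.04999827] [0.56399514 0.19149379 0.05982249]
0.06 83 [0.5587677  0.18152039 0.07012098] [0.56327628 0.19109664 0.07999207]
0.08 94 [0.55818776 0.18185983 0.09005996] [0.56325337 0.19097472 0.09986878]
0.1 355 [0.55327468 0.18133843 0.10883469] [0.56345697 0.19109248 0.1176202 ]
0.118 66 [0.5532417  0.1813113  0.12336075] [0.55660124 0.18458889 0.12827706]
0.0 0.99712247604851
```

View pics/w7.png

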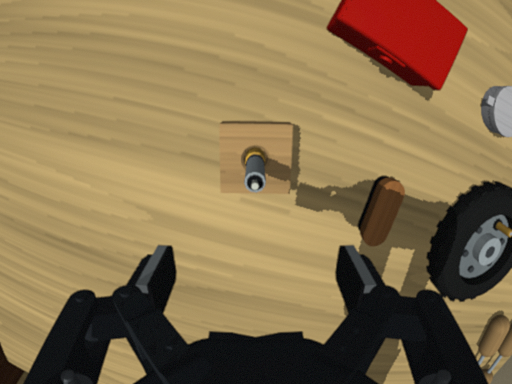

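The gauge stands upright in its hole, with its top at (256,183). The axis is within about 1.5 mm of the hole's, the rod is still 10 mm or more out, and the bystanders haven't moved. Handing in.

```bash
python3 -c "
from bench import ctrl
print(ctrl.hand_in())"
```

```text
the job is handed in; nothing more can be done
None
```

I pressed the gauge on the valve at about 13.5 N for over a second, then stood it back upright in its block with the rod at least 10 mm out and let go; the job is handed in, but no verdict came back.

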